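Point out a sample and its culture dish, then log the pair

ROBOT

A 6-joint arm with a two-finger parallel gripper is mounted at the origin on the work surface. World frame = base frame: x ahead of the robot, y to its left, z up, the work surface at z = 0. Lengths are in mm, angles in rad, forces in N, time in s.
With the tool pointing down it reaches from about 275 to 850 mm from the base axis. Payload 5.2 kg.
Tool frame: the origin (TCP) lies between the finger pads, 19 mm behind the fingertips; this is the grasp point; z points along the fingers, y is the line along which they close (so a half turn about z gives the same grasp; the last joint's range is limited). The gripper opens to 85 mm and grips with 20 to 120 N. Pads are 22 mm wide; open, the fingers measure 114 mm over their backs; the gripper's body (76 mm by 85 mm) begins 54 mm behind the grasp point. The pads swing forward as they close: fully open they stand 13 mm farther back than shut.
Start: joints at [-1.404, 0.259, 1.535, -0, 1.348, -0.203], TCP at [198.807, -512.817, 250.01] pointing down, gripper open.
Joint ranges: [-3.14, 3.14], [-0.91, 2.08], [0.19, 2.58], [-1.22, 4.36], [0.22, 2.71], [-3.12, 3.12]. Speed limits (rad/s): [2.57, 2.57, 3.14, 3.14, 3.14, 3.14].

INTERFACE

Orientations are given as a unit quaternion [w, x, y, z].
In Python, from plant import monitor, read_camera, camera_params, arm gives the robot as it stands.
- The arm moves only by the tool carry_out, never from a script. Its argument "motion" is text: rows parted by semicolons, each of 6 numbers parted by spaces: the shift along the tool's x, y, z in cm, then the turn, a rotation vector about the tool's x, y, z in rad. A call has 1 to 8 rows; each row shifts and turns the commanded pose from where the row before left it, along the tool's axes as they then stand; what a row does not reach is not made up. A row lasts 1/10 s, in which the tool goes at most 50 mm and 8.59 degrees, less where a joint would pass 70% of its speed; a pose out of reach is approached as far as the arm can. A call is refused whole if a number of a shift passes 5 or a number of a turn 0.15, either way. A call with a gripper value outside its range is refused whole. "fingers" is the finger opening in cm, from 0 to 8.54, set as the call begins (left out, the last holds). The fingers move at their own pace and stop on an object; "grip_force" is the grip in N (left out, the last holds). Time passes only in rows, so rows that do not move let the fingers close. It gives the time, the measured TCP pose, the force, the opening and the grip force at its end, in the units of the state.
- monitor.get_obs(): the state, without advancing time (a new reading comes with each control period).
- read_camera(name): name is "side" or "top"; returns (picture, depth): 480x640x3 uint8, red, green, blue; 480x640 float32, mm along the optical axis (not along the pixel's ray), 0 where there is no reading.
- camera_params(name): a dict with "intrinsics" (3x3 intrinsics, pixels), "rvec" (rotation vector, rad) and "tvec" (3), from world to camera coordinates, as OpenCV has them. Camera axes: x right, y down, z forward; pixel columns grow to the right and rows downward; lengths in mm; the calibration is good to about 2 mm. A picture is of the moment at which its call begins. camera_params takes no time and is no camera call.
- arm.finish_job(): hands the job in; it is judged then, once.
The state is a dict: "clock": time; "joint_pos": joint angles; "qvel": joint speeds; "joint_efforts": joint torques, N m; "ee_pos": TCP position; "tcp_rot": TCP orientation; "force": force on the tool from outside, world axes, zero at the start; "moment": the same for the moment, N m; "width": finger opening in mm; "finger_force": force on a finger pad.
Only numpy, scipy, OpenCV 4.12 (cv2) and the standard library are available. Lean on these libraries where they do the work, as an engineer would, in place of code of your own. Each camera call takes 0.05 s, during which the arm holds its last target. There are 200 camera calls.

TASK

Record which dish the blue-capped sample belongs to: point straight down at the blue-capped tube with the fingertips a couple of centimetres above the middle of its cap and keep pointing for two seconds, then point at the red culture dish in the same way, just above its middle, for two seconds. Then press the green key on the logger fully down, so that it stays down, and draw clear. Only point at the tube and the dish: do not touch or move the tubes, rack, dishes or beaker, and leave the white key up.

Things in the scene. Friction and masses are not known exactly. Their poses are not given: they have to be found in the camera images.
- rack: grey plastic tube rack, a fixed block 70 x 190 x 50 mm (x, y, z) with three 31.5 mm holes in a row along its y axis, 40 mm deep; origin at the centre of its underside on the bench
- tube_blue: screw-cap 50 ml sample tube standing upright in a hole of the rack, loose: clear barrel 29 mm across with a white paper band, blue cap 34 mm across and 16 mm high, 114 mm tall in all; origin at the centre of its underside (10 mm above the bench), z up along the tube. Cap tops stand 124 mm above the bench, neighbouring tubes 58 mm apart; which colour stands in which hole varies.
- tube_orange: screw-cap 50 ml sample tube standing upright in a hole of the rack, loose: clear barrel 29 mm across with a white paper band, orange cap 34 mm across and 16 mm high, 114 mm tall in all; origin at the centre of its underside (10 mm above the bench), z up along the tube. Cap tops stand 124 mm above the bench, neighbouring tubes 58 mm apart; which colour stands in which hole varies.
- tube_white: screw-cap 50 ml sample tube standing upright in a hole of the rack, loose: clear barrel 29 mm across with a white paper band, white cap 34 mm across and 16 mm high, 114 mm tall in all; origin at the centre of its underside (10 mm above the bench), z up along the tube. Cap tops stand 124 mm above the bench, neighbouring tubes 58 mm apart; which colour stands in which hole varies.
- tube_blue_cap (a point): centre of the top face of the blue cap (z up): the place to point at, from above. The fingertips are about 19 mm past the TCP, so a TCP 40 mm above this point leaves about 20 mm of air
- tube_orange_cap (a point): centre of the top face of the orange cap
- tube_white_cap (a point): centre of the top face of the white cap
- dish_red: closed round culture dish filled with dark red medium, 90 mm across and 16 mm high, loose, flat on the bench; origin at the centre of its underside. The two dishes swap places.
- dish_yellow: closed round culture dish filled with yellow medium, 90 mm across and 16 mm high, loose, flat on the bench; origin at the centre of its underside. The two dishes swap places.
- dish_red_top (a point): centre of the top face of the red dish (z up), 16 mm above the bench: the place to point at, from above
- dish_yellow_top (a point): centre of the top face of the yellow dish
- logger: sample logger, a fixed white box 130 x 170 mm with its flat top 50 mm above the bench; two square keys on the top 90 mm apart along its y axis (green at its +y side, white at its -y side), a dark flat display beyond them; origin at the centre of its underside, -x its front
- green_key (a joint): latching key of the logger, green square cap 34 x 34 mm; 0 = up (cap stands 14 mm proud of the logger's top), 0.008 m = fully down (6 mm proud, against its stop). It slides straight down with a steady resistance of about 3 N, no spring: it stays at whatever depth it is left. It starts up or at most 1.5 mm down.
- green_key_top (a point): centre of the top face of the green key's cap; 64 mm above the bench when up; moves with the key
- white_key (a joint): latching key of the logger, white square cap 34 x 34 mm; 0 = up (cap stands 14 mm proud of the logger's top), 0.008 m = fully down (6 mm proud, against its stop). It slides straight down with a steady resistance of about 3 N, no spring: it stays at whatever depth it is left. It starts up or at most 1.5 mm down.
- white_key_top (a point): centre of the top face of the white key's cap; 64 mm above the bench when up
- beaker: open glass beaker, 60 mm across and 75 mm tall, loose, standing on the bench on the robot's side of the rack; origin at the centre of its underside
Not all that is in view belongs to the job. Of the things that look like the dish_yellow, the smaller one is meant.

How it is judged:
By the outcome, as a careful person would: the job done as asked, in the order asked, and still so for the second after the job is handed in, with the robot touching nothing.
It also fails if it takes over 53 s, if anything falls off the work surface, if the arm or the gripper's body presses on something with over 40 N, if the wrist force passes 120 N, or if a joint passes its speed limit or range.

## Working session

There is one attempt and no reset: what is moved stays moved. The work goes in short steps, Python scripts to look and compute and a tool call to move; the robot and the scene stay as the last step left them, time stands still between calls to the robot, and variables do not carry over. Pictures are saved under pics/ and viewed, at most 10 in all, crops included, and the job is handed in when it is done.

Besides the shell and the picture viewer there is one more tool, called in YAML: its name, and indented under it one key for each argument. carry_out: Moves the arm, as the interface text tells. Its arguments: {"type":"object","properties":{"motion":{"type":"string"},"fingers":{"type":"number"},"grip_force":{"type":"number"}},"required":["motion"]}

```bash
mkdir -p pics; cat > h.py <<'E'
import numpy as np, cv2
from plant import monitor, read_camera, camera_params, arm
def cam(n):
    p=camera_params(n);K=np.array(p["intrinsics"],float);R=cv2.Rodrigues(np.array(p["rvec"],float))[0];t=np.array(p["tvec"],float).ravel()
    return K,R,t
def plane(n,u,v,z):
    K,R,t=cam(n);c=-R.T@t;d=R.T@np.linalg.inv(K)@np.array([u,v,1.]);return c+d*(z-c[2])/d[2]
def cloud(n,depth):
    K,R,t=cam(n);v,u=np.mgrid[:480,:640];d=depth.astype(float)
    P=np.stack([(u-K[0,2])/K[0,0]*d,(v-K[1,2])/K[1,1]*d,d],-1)
    return (P-t)@R
E
python3 - <<'E'
from h import *
for n in("top","side"):
    p,d=read_camera(n);cv2.imwrite(f"pics/{n}0.png",p[...,::-1]);np.savez(f"{n}0.npz",p=p,d=d)
    K,R,t=cam(n);print(n,(-R.T@t).round(),K[0,0],R.round(2).tolist())
print(monitor.get_obs())
E
```

```text
top [ 424.   20. 1007.] 446.4294161444707 [[0.0, -1.0, 0.02], [-0.99, -0.0, -0.14], [0.14, -0.02, -0.99]]
side [459. 918. 615.] 515.1891616513741 [[-0.99, -0.1, -0.02], [-0.04, 0.48, -0.87], [0.1, -0.87, -0.49]]
{'clock': 0.1, 'joint_pos': array([-1.40381246e+00,  2.59276875e-01,  1.53596722e+00, -2.80591896e-05,
        1.34795866e+00, -2.02827670e-01]), 'qvel': array([-0.00020766, -0.00065817, -0.00089699,  0.00065379, -0.00084119,
       -0.00088512]), 'joint_efforts': array([ 1.05320283e-03, -4.46977293e+01, -2.91245574e+01, -3.30464200e-04,
        6.36084122e-03, -1.31923070e-06]), 'ee_pos': array([ 198.71818548, -512.38707753,  249.25671652]), 'tcp_rot': array([-8.05167777e-04,  9.82952689e-01,  1.83856908e-01,  7.49283239e-07]), 'force': array([0.22224249, 0.03781942, 0.09764251]), 'moment': array([-0.04628639, -0.01818734, -0.006056  ]), 'finger_force': 0.0, 'width': 85.75920952967735}
```

View pics/top0.png

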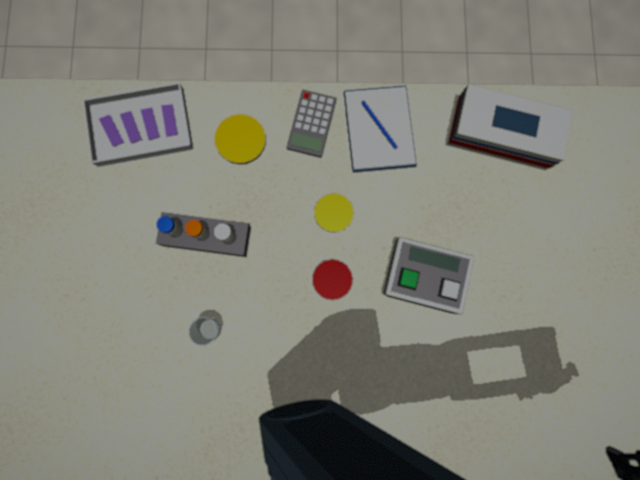

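View pics/side0.png

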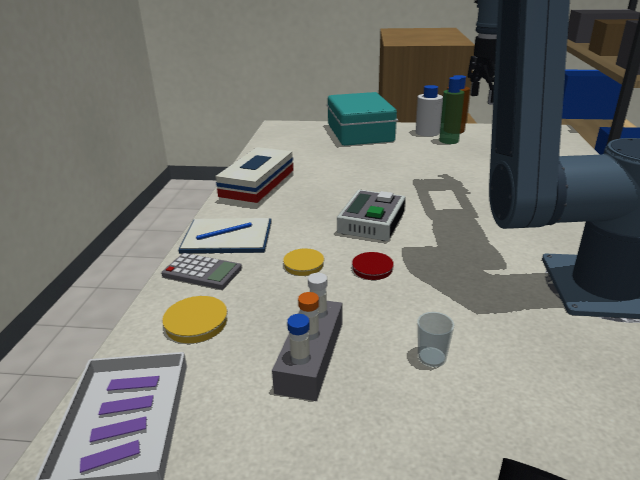

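The top view shows the blue cap at (166,225), the red dish at (332,279), the green key at (409,279), the white key at (451,289) and the beaker at (207,328). In the side view the blue cap is at (298,325), the red dish at (372,265) and the green key at (375,212).

```bash
cat > m.py <<'E'
from h import *
T=np.load("top0.npz");S=np.load("side0.npz")
def blob(im,lo,hi,seed,r):
    h=cv2.cvtColor(im,cv2.COLOR_RGB2HSV);m=cv2.inRange(h,lo,hi)
    n,l,st,c=cv2.connectedComponentsWithStats(m)
    k=[i for i in range(1,n) if st[i,4]>40 and np.hypot(*(c[i]-seed))<r]
    k=max(k,key=lambda i:st[i,4]);return l==k,c[k],st[k]
def tri(a,b):
    P=[]
    for n in("top","side"):
        K,R,t=cam(n);P.append(K@np.c_[R,t])
    X=cv2.triangulatePoints(P[0],P[1],np.array(a,float).reshape(2,1),np.array(b,float).reshape(2,1));return (X[:3]/X[3]).ravel()
Ct,Cs=cloud("top",T["d"]),cloud("side",S["d"])
Q={"blue":((100,150,60),(130,255,255),(166,225),(298,325),124),
"orange":((5,170,100),(18,255,255),(193,228),(308,300),124),
"red":((0,180,50),(4,255,255),(332,279),(372,265),16),
"green":((50,120,40),(85,255,255),(409,279),(375,212),64)}
for k,(lo,hi,a,b,z) in Q.items():
    for n,im,C,s in(("top",T["p"],Ct,a),("side",S["p"],Cs,b)):
        m,c,st=blob(im,lo,hi,s,20)
        zz=C[m][:,2];top=m&(abs(C[...,2]-np.percentile(zz,85))<4)
        v,u=np.nonzero(top);uv=(u.mean(),v.mean())
        cn=max(cv2.findContours(top.astype(np.uint8),0,1)[0],key=cv2.contourArea)
        e=cv2.fitEllipse(cn)
        print(k,n,"c",c.round(1),"area",st[4],"z85",np.percentile(zz,[10,50,85,95]).round(1),"top ell",np.round(e[0],1),np.round(e[1],1),"cloudmid",C[top].mean(0).round(1),"plane",plane(n,*uv,z).round(1),plane(n,*e[0],z).round(1))
        if n=="top":ua=e[0] if k!="green" else uv
        else: print("  TRI",tri(ua,e[0] if k!="green" else uv).round(1))
E
python3 m.py
```

```text
blue top c [165.1 224. ] area 215 z85 [121.6 124.2 125.7 126.7] top ell [164.6 223.8] [14.8 15.3] cloudmid [577.6 311.6 124.4] plane [577.7 311.7 124. ] [577.9 311.8 124. ]
blue side c [298.  323.9] area 380 z85 [113.6 123.7 125.1 125.6] top ell [298.1 321.2] [14.6 21.1] cloudmid [576.2 316.6 124.2] plane [576.2 316.5 124. ] [576.2 316.5 124. ]
  TRI [577.6 312.7 121. ]
orange top c [193.4 227.5] area 206 z85 [121.9 124.1 125.9 126.8] top ell [193.1 227.7] [14.6 15.3] cloudmid [570.4 255.  124.5] plane [570.5 255.1 124. ] [570.3 255.2 124. ]
orange side c [308.1 298. ] area 203 z85 [123.1 124.2 125.3 125.8] top ell [308.1 298. ] [11.9 19.3] cloudmid [569.3 257.7 124.3] plane [569.4 257.5 124. ] [569.4 257.5 124. ]
  TRI [570.1 255.5 122.6]
red top c [332.8 279.4] area 506 z85 [13.7 16.  17.7 18.9] top ell [332.2 279.8] [31.1 33.4] cloudmid [473.9 -28.9  16.3] plane [473.9 -28.9  16. ] [472.6 -27.3  16. ]Traceback (most recent call last):
  File "m.py", line 20, in <module>
    m,c,st=blob(im,lo,hi,s,20)
           ~~~~^^^^^^^^^^^^^^^
  File "m.py", line 7, in blob
    k=max(k,key=lambda i:st[i,4]);return l==k,c[k],st[k]
ValueError: max() iterable argument is empty
```

```bash
sed -i 's/h=cv2.cvtColor(im,cv2.COLOR_RGB2HSV);/h=cv2.cvtColor(im,cv2.COLOR_RGB2HSV);h[...,0]=(h[...,0].astype(int)+10)%180;/; s/((100,150,60),(130/((110,150,60),(140/; s/((5,170,100),(18/((15,170,100),(28/; s/((0,180,50),(4,/((4,150,40),(14,/; s/((50,120,40),(85/((60,120,40),(95/' m.py
cat >> m.py <<'E'
o=(Ct[...,0]>300)&(Ct[...,0]<700)
for nm,(u0,u1,v0,v1),lo in(("beaker",(185,225,310,350),20),("logger",(384,475,235,315),40),("rack",(150,255,205,260),40)):
    w=Ct[v0:v1,u0:u1].reshape(-1,3);w=w[(w[:,2]>lo)&(w[:,2]<80)];print(nm,len(w),np.percentile(w,[2,50,98],axis=0).round(0).tolist())
# white key and logger yaw
h=cv2.cvtColor(T["p"],cv2.COLOR_RGB2HSV)
m=np.zeros((480,640),bool);m[275:305,435:465]=True
m&=(Ct[...,2]>57)&(Ct[...,2]<72);print("white key",m.sum(),Ct[m].mean(0).round(1))
E
python3 m.py
```

```text
blue top c [165.1 224. ] area 215 z85 [121.6 124.2 125.7 126.7] top ell [164.6 223.8] [14.8 15.3] cloudmid [577.6 311.6 124.4] plane [577.7 311.7 124. ] [577.9 311.8 124. ]
blue side c [298.  323.9] area 380 z85 [113.6 123.7 125.1 125.6] top ell [298.1 321.2] [14.6 21.1] cloudmid [576.2 316.6 124.2] plane [576.2 316.5 124. ] [576.2 316.5 124. ]
  TRI [577.6 312.7 121. ]
orange top c [193.4 227.5] area 206 z85 [121.9 124.1 125.9 126.8] top ell [193.1 227.7] [14.6 15.3] cloudmid [570.4 255.  124.5] plane [570.5 255.1 124. ] [570.3 255.2 124. ]
orange side c [308.1 298. ] area 203 z85 [123.1 124.2 125.3 125.8] top ell [308.1 298. ] [11.9 19.3] cloudmid [569.3 257.7 124.3] plane [569.4 257.5 124. ] [569.4 257.5 124. ]
  TRI [570.1 255.5 122.6]
red top c [332.1 279.1] area 1157 z85 [13.7 16.  17.8 18.9] top ell [332.1 279.1] [36.9 37.7] cloudmid [474.5 -26.8  16.4] plane [474.4 -26.8  16. ] [474.3 -27.1  16. ]
red side c [372.2 265. ] area 854 z85 [ 7.3 16.3 17.6 18.3] top ell [372.3 262.9] [21.6 39.8] cloudmid [472.9 -24.   16.6] plane [472.9 -24.5  16. ] [472.9 -24.6  16. ]
  TRI [473.6 -27.2  14.4]
green top c [408.7 278.2] area 282 z85 [60.8 63.6 65.5 66.5] top ell [408.9 278.2] [17.3 17.7] cloudmid [ 474.1 -187.8   64.1] plane [ 474.1 -187.9   64. ] [ 474.2 -187.5   64. ]
green side c [374.9 211.5] area 160 z85 [55.5 63.6 65.2 66.3] top ell [375. 210.] [ 7.6 16.4] cloudmid [ 472.4 -183.5   64.5] plane [ 472.4 -184.3   64. ] [ 472.5 -184.    64. ]
  TRI [ 473.2 -188.2   62.1]
beaker 456 [[337.0, 213.0, 22.0], [363.0, 255.0, 59.0], [391.0, 269.0, 77.0]]
logger 4761 [[412.0, -318.0, 45.0], [480.0, -234.0, 51.0], [551.0, -151.0, 65.0]]
rack 2045 [[530.0, 163.0, 45.0], [560.0, 245.0, 50.0], [610.0, 347.0, 72.0]]
white key 269 [ 451.3 -273.6   63.4]
```

Every point agrees to within 3 mm or so between views, and the heights match: 124, 16 and 64 mm. I'll use blue (577,313), red (474,-26) and green (473.5,-186.5). First I close the fingers and traverse high.

carry_out:
  motion: "1 -1 0 0 0 0; 2.7 -2.6 0 0 0 0; 2.7 -2.6 0 0 0 0; 2.7 -2.6 0 0 0 0; 2.7 -2.6 0 0 0 0; 2.7 -2.6 0 0 0 0; 2.7 -2.6 0 0 0 0; 2.7 -2.6 0 0 0 0"
  fingers: 0
  grip_force: 20

```text
clock: 0.9
ee_pos: [315.1, -259.3, 249.8]
tcp_rot: [-0.0, 0.983, 0.184, 0.0]
force: [0.4, -0.3, 0.2]
width: 0.1
finger_force: 0.0
```

carry_out:
  motion: "2.7 -2.6 0 0 0 0; 2.7 -2.6 0 0 0 0; 2.7 -2.6 0 0 0 0; 2.7 -2.6 0 0 0 0; 2.7 -2.6 0 0 0 0; 2.7 -2.6 0 0 0 0; 2.7 -2.6 0 0 0 0; 2.7 -2.6 0 0 0 0"

```text
clock: 1.7
ee_pos: [440.7, 12.5, 249.9]
tcp_rot: [-0.0, 0.983, 0.184, -0.0]
force: [0.7, -0.4, -0.7]
width: 0.2
finger_force: 0.0
```

carry_out:
  motion: "3.1 -3.05 0 0 0 0; 3.1 -3.05 0 0 0 0; 3.1 -3.05 0 0 0 0; 3.1 -3.05 0 0 0 0; 3.1 -3.05 0 0 0 0; 3.1 -3.05 0 0 0 0; 3.1 -3.05 0 0 0 0; 1.9 -1.95 0 0 0 0"

```text
clock: 2.5
ee_pos: [576.4, 316.0, 249.4]
tcp_rot: [-0.0, 0.983, 0.185, -0.0]
force: [0.2, 0.9, 0.3]
width: 0.2
finger_force: 0.0
```

carry_out:
  motion: "0 0 0 0 0 0; 0 0 1 0 0 0; 0 0 2 0 0 0; 0 0 2 0 0 0; 0 0 2 0 0 0; 0 0 1 0 0 0; 0 0 0.5 0 0 0; 0 0 0 0 0 0"

```text
clock: 3.3
ee_pos: [576.6, 312.0, 164.7]
tcp_rot: [0.0, 0.983, 0.184, -0.0]
force: [-0.6, 0.2, 0.3]
width: 0.1
finger_force: 0.0
```

```bash
python3 - <<'E'
from h import *
o=monitor.get_obs();print(o["clock"],o["ee_pos"],o["tcp_rot"])
a,_=read_camera("top");b,_=read_camera("side")
im=np.hstack([cv2.resize(a[180:280,110:230],(396,330)),cv2.resize(b[250:390,230:370],(396,396))[:330]])
cv2.imwrite("pics/blue.png",im[...,::-1])
E
```

```text
3.3 [576.6317061  312.0219746  164.66876953] [ 1.03503738e-04  9.83018251e-01  1.83507130e-01 -4.91295699e-04]
```

View pics/blue.png

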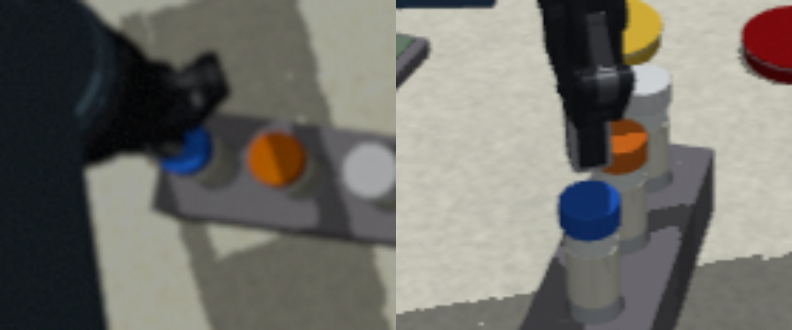

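The side crop shows the shut fingertips centred over the blue cap, with clear air below them. Now I hold for more than two seconds.

carry_out:
  motion: "0 0 0 0 0 0; 0 0 0 0 0 0; 0 0 0 0 0 0; 0 0 0 0 0 0; 0 0 0 0 0 0; 0 0 0 0 0 0; 0 0 0 0 0 0; 0 0 0 0 0 0"

```text
clock: 4.2
ee_pos: [577.0, 312.7, 165.0]
tcp_rot: [-0.0, 0.983, 0.184, -0.0]
force: [0.0, -0.3, 0.3]
width: -0.0
finger_force: 0.0
```

carry_out:
  motion: "0 0 0 0 0 0; 0 0 0 0 0 0; 0 0 0 0 0 0; 0 0 0 0 0 0; 0 0 0 0 0 0; 0 0 0 0 0 0; 0 0 0 0 0 0; 0 0 0 0 0 0"

```text
clock: 5.0
ee_pos: [577.0, 312.7, 165.0]
tcp_rot: [0.0, 0.983, 0.184, -0.0]
force: [-0.2, 0.6, 0.0]
width: -0.2
finger_force: 0.0
```

carry_out:
  motion: "0 0 0 0 0 0; 0 0 0 0 0 0; 0 0 0 0 0 0; 0 0 0 0 0 0; 0 0 0 0 0 0; 0 0 0 0 0 0; 0 0 0 0 0 0; 0 0 0 0 0 0"

```text
clock: 5.8
ee_pos: [577.0, 312.7, 165.0]
tcp_rot: [-0.0, 0.983, 0.184, 0.0]
force: [-0.6, -0.3, -0.0]
width: -0.2
finger_force: 0.0
```

carry_out:
  motion: "0 0 0 0 0 0; 0 0 0 0 0 0; 0 0 0 0 0 0; 0 0 -1 0 0 0; 0 0 -2 0 0 0; 0 0 -2 0 0 0; 0 0 -1 0 0 0; 0 0 0 0 0 0"

```text
clock: 6.6
ee_pos: [578.0, 313.1, 227.5]
tcp_rot: [-0.0, 0.983, 0.184, 0.002]
force: [0.1, -0.9, -0.8]
width: 0.2
finger_force: 0.0
```

carry_out:
  motion: "-1.5 2 0 0 0 0; -3 3.8 0 0 0 0; -3 3.8 0 0 0 0; -3 3.8 0 0 0 0; -3 3.8 0 0 0 0; -3 3.8 0 0 0 0; -3 3.8 0 0 0 0; -2.35 3.05 0 0 0 0"

```text
clock: 7.4
ee_pos: [472.3, -27.9, 224.2]
tcp_rot: [-0.0, 0.983, 0.184, -0.001]
force: [0.4, -0.4, 0.1]
width: 0.1
finger_force: 0.0
```

carry_out:
  motion: "0 0 1 0 0 0; 0 0 3 0 0 0; 0 0 3 0 0 0; 0 0 3 0 0 0; 0 0 3 0 0 0; 0 0 2 0 0 0; 0 0 1.5 0 0 0; 0 0 0.4 0 0 0"

```text
clock: 8.2
ee_pos: [472.1, -24.6, 53.6]
tcp_rot: [-0.001, 0.983, 0.184, -0.002]
force: [0.3, -0.3, 0.4]
width: 0.1
finger_force: 0.0
```

```bash
python3 - <<'E'
from h import *
o=monitor.get_obs();print(o["clock"],o["ee_pos"],o["tcp_rot"])
b,_=read_camera("side")
cv2.imwrite("pics/red.png",cv2.resize(b[160:360,260:460],(500,500))[...,::-1])
E
```

```text
8.2 [472.13913889 -24.63947747  53.58793703] [-0.00124725  0.98290985  0.18407085 -0.00214511]
```

View pics/red.png

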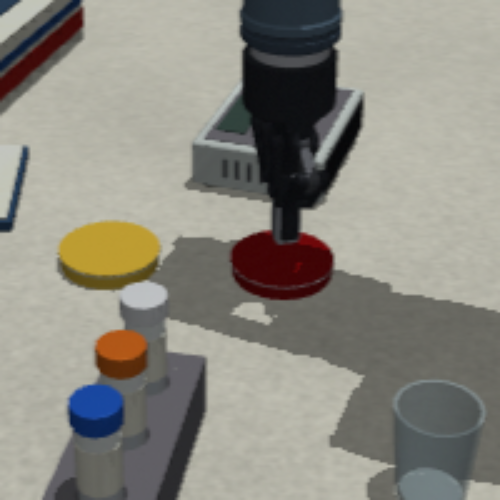

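The view shows the fingertips over the middle of the red dish with air between, and the rack and the tubes in it undisturbed. I hold here.

carry_out:
  motion: "0 0 0 0 0 0; 0 0 0 0 0 0; 0 0 0 0 0 0; 0 0 0 0 0 0; 0 0 0 0 0 0; 0 0 0 0 0 0; 0 0 0 0 0 0; 0 0 0 0 0 0"

```text
clock: 9.05
ee_pos: [473.9, -26.0, 56.0]
tcp_rot: [0.0, 0.983, 0.184, 0.0]
force: [-0.8, -0.2, -0.3]
width: -0.4
finger_force: 0.0
```

carry_out:
  motion: "0 0 0 0 0 0; 0 0 0 0 0 0; 0 0 0 0 0 0; 0 0 0 0 0 0; 0 0 0 0 0 0; 0 0 0 0 0 0; 0 0 0 0 0 0; 0 0 0 0 0 0"

```text
clock: 9.85
ee_pos: [473.9, -26.0, 56.0]
tcp_rot: [-0.0, 0.983, 0.184, -0.0]
force: [0.8, -0.3, -0.3]
width: -0.1
finger_force: 0.0
```

carry_out:
  motion: "0 0 0 0 0 0; 0 0 0 0 0 0; 0 0 0 0 0 0; 0 0 0 0 0 0; 0 0 0 0 0 0; 0 0 0 0 0 0; 0 0 0 0 0 0; 0 0 0 0 0 0"

```text
clock: 10.65
ee_pos: [474.0, -26.0, 56.0]
tcp_rot: [-0.0, 0.983, 0.184, 0.0]
force: [-0.2, -0.3, 1.1]
width: 0.0
finger_force: 0.0
```

carry_out:
  motion: "0 0 0 0 0 0; 0 0 0 0 0 0; 0 0 0 0 0 0; 0 0 -1 0 0 0; 0 0 -3 0 0 0; 0 0 -3 0 0 0; 0 0 -1 0 0 0; 0 0 0 0 0 0"

```text
clock: 11.45
ee_pos: [475.2, -26.3, 138.0]
tcp_rot: [0.001, 0.983, 0.184, 0.002]
force: [-0.2, -1.0, -0.5]
width: 0.2
finger_force: 0.0
```

carry_out:
  motion: "-0.6 1.5 0 0 0 0; -1.2 3 0 0 0 0; -1.2 3 0 0 0 0; -1.2 3 0 0 0 0; -1.2 3 0 0 0 0; -0.46 1.47 0 0 0 0; 0 0 0 0 0 0; 0 0 0 0 0 0"

```text
clock: 12.25
ee_pos: [472.8, -185.8, 135.1]
tcp_rot: [-0.001, 0.983, 0.183, -0.001]
force: [0.1, 0.5, -0.2]
width: 0.1
finger_force: 0.0
```

carry_out:
  motion: "0 0 1 0 0 0; 0 0 1.5 0 0 0; 0 0 1.5 0 0 0; 0 0 0.6 0 0 0; 0 0 0.2 0 0 0; 0 0 0 0 0 0; 0 0 0 0 0 0; 0 0 0 0 0 0"

```text
clock: 13.05
ee_pos: [473.8, -186.9, 88.6]
tcp_rot: [0.0, 0.983, 0.184, 0.0]
force: [-0.5, -0.8, -0.1]
width: 0.1
finger_force: 0.0
```

carry_out:
  motion: "0 0 0.1 0 0 0; 0 0 0.1 0 0 0; 0 0 0.1 0 0 0; 0 0 0.1 0 0 0; 0 0 0.1 0 0 0; 0 0 0.1 0 0 0; 0 0 0.1 0 0 0; 0 0 0 0 0 0"

```text
clock: 13.85
ee_pos: [473.4, -186.7, 81.0]
tcp_rot: [0.0, 0.983, 0.184, -0.0]
force: [-0.4, 0.2, 0.7]
width: -0.2
finger_force: 0.6
```

carry_out:
  motion: "0 0 0.1 0 0 0; 0 0 0.1 0 0 0; 0 0 0.1 0 0 0; 0 0 0.1 0 0 0; 0 0 0 0 0 0"

```text
clock: 14.35
ee_pos: [473.4, -186.7, 76.8]
tcp_rot: [-0.0, 0.983, 0.184, -0.0]
force: [-0.9, -0.5, 0.8]
width: 0.1
finger_force: 0.4
```

carry_out:
  motion: "0 0 0.1 0 0 0; 0 0 0.1 0 0 0; 0 0 0 0 0 0; 0 0 0 0 0 0"

```text
clock: 14.75
ee_pos: [473.4, -186.7, 74.8]
tcp_rot: [-0.0, 0.983, 0.184, 0.0]
force: [-0.6, -0.1, 0.6]
width: -0.2
finger_force: 0.1
```

carry_out:
  motion: "0 0 0.1 0 0 0; 0 0 0 0 0 0"

```text
clock: 14.95
ee_pos: [473.5, -186.7, 74.7]
tcp_rot: [0.0, 0.983, 0.184, 0.0]
force: [-1.9, 0.7, 7.5]
width: 0.1
finger_force: 4.1
```

carry_out:
  motion: "0 0 0.1 0 0 0; 0 0 0 0 0 0"

```text
clock: 15.15
ee_pos: [473.5, -186.8, 74.6]
tcp_rot: [0.0, 0.983, 0.184, 0.0]
force: [-4.9, 3.2, 16.4]
width: -0.1
finger_force: 8.3
```

The z force has reached 16 N with no further travel, so the key is at its stop. I add a little more to be sure, then rise straight up.

carry_out:
  motion: "0 0 0.05 0 0 0; 0 0 0 0 0 0; 0 0 0 0 0 0; 0 0 0 0 0 0"

```text
clock: 15.55
ee_pos: [473.5, -186.8, 74.6]
tcp_rot: [0.0, 0.983, 0.184, 0.0]
force: [-6.3, 4.4, 19.8]
width: 0.1
finger_force: 10.3
```

carry_out:
  motion: "0 0 -0.3 0 0 0; 0 0 -1 0 0 0; 0 0 -3 0 0 0; 0 0 -4 0 0 0; 0 0 -4 0 0 0; 0 0 -3 0 0 0; 0 0 -1 0 0 0; 0 0 0 0 0 0"

```text
clock: 16.35
ee_pos: [474.1, -187.1, 236.9]
tcp_rot: [0.001, 0.983, 0.184, 0.001]
force: [1.1, 0.7, -0.7]
width: -0.1
finger_force: 0.0
```

carry_out:
  motion: "-3 -1 0 0 0 0; -4 -1 0 0 0 0; -4 -1 0 0 0 0; -2 -1 0 0 0 0; 0 0 0 0 0 0; 0 0 0 0 0 0; 0 0 0 0 0 0; 0 0 0 0 0 0"

```text
clock: 17.15
ee_pos: [338.4, -196.4, 235.0]
tcp_rot: [-0.0, 0.983, 0.184, -0.0]
force: [-0.4, 0.6, -0.4]
width: -0.2
finger_force: 0.0
```

```bash
python3 - <<'E'
from h import *
o=monitor.get_obs();print(o["clock"],o["ee_pos"],o["force"])
a,_=read_camera("top");b,d=read_camera("side")
C=cloud("side",d);h=cv2.cvtColor(b,cv2.COLOR_RGB2HSV);m=cv2.inRange(h,(50,120,40),(85,255,255))>0
m&=(abs(C[...,0]-473)<25)&(abs(C[...,1]+186)<25)
print("green z",m.sum(),np.percentile(C[m][:,2],[50,70,85]).round(1) if m.sum() else "")
w=(np.hypot(C[...,0]-451,C[...,1]+272)<12)&(C[...,2]>52)&(C[...,2]<75);print("white z",w.sum(),np.median(C[w][:,2]) if w.sum() else "")
im=np.hstack([cv2.resize(a[180:360],(640,180))[:,140:500],cv2.resize(b[180:360,200:560],(360,180))])
cv2.imwrite("pics/end.png",im[...,::-1])
E
```

```text
17.15 [ 338.38869161 -196.39439311  235.0249722 ] [-0.3672839   0.63471364 -0.36902803]
green z 106 [56.5 57.  57.5]
white z 33 64.8411905176507
```

View pics/end.png

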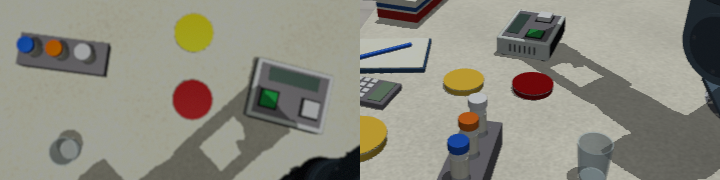

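The picture shows the green key down (cap at about 56–57 mm) and the white key still up (about 64 mm). The tubes, dishes and beaker are where they were, and the arm is clear.

```bash
python3 -c "
from plant import arm
print(arm.finish_job())"
```

```text
the job is handed in; nothing more can be done
None
```

I pointed at the blue cap, then the red dish, for over two seconds each, pressed the green key to its stop where it stayed down, drew the arm clear, and handed the job in at about 17 s; the white key is still up.

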